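# Work the jammed tension wedge out of a gel tank

### The arm

A 6-joint arm with a two-finger parallel gripper is mounted at the origin on a cart in front of the work surface, level with it; the furniture and walls round the work are solid. World frame = base frame: x ahead of the robot, y to its left, z up, the work surface at z = 0. Lengths are in mm, angles in degrees, forces in N, time in s.
With the tool pointing down it reaches from about 350 to 850 mm from the base axis. Payload 8.1 kg.
Tool frame: the origin (TCP) lies at the very end of the fingers, on their centre line; the grasp point (between the pads) lies 19 mm behind it; z points along the fingers, y is the line along which they close (so a half turn about z gives the same grasp; the last joint's range is limited). The gripper opens to 85 mm and grips with 20 to 120 N. Pads are 22 mm wide; open, the fingers measure 114 mm over their backs; the gripper's body (76 mm by 85 mm) begins 54 mm behind the grasp point. The pads swing forward as they close: fully open they stand 13 mm farther back than shut.
Start: joints at [-81.326, 7.471, 85.268, -0, 87.261, -4.893], TCP at [140.776, -583.256, 231.292] pointing down, gripper open.
Joint ranges: [-169.43, 169.43], [-51.17, 129.36], [1.28, 143.12], [-76.62, 256.62], [0, 156.53], [-152.29, 152.29]. Speed limits (degrees/s): [136.94, 136.94, 159.86, 180, 180, 180].

### API

Orientations are given as [roll, pitch, yaw] about the fixed x, y, z axes, in that order (R = Rz(yaw) Ry(pitch) Rx(roll)).
In Python, from bench import * gives the robot as it stands.
- The arm moves only by the tool play_rows, never from a script. Its argument "increments" is a list of rows, each a list of 3 entries, a list of its own where there are three numbers: the gripper's target within -1 to 1 (fully open at 1, half-way at 0, shut at -1), then the shift along the tool's x, y, z in mm, then the turn about the tool's z in rad. A call has 1 to 12 rows; each row shifts and turns the commanded pose from where the row before left it, along the tool's axes as they then stand; what a row does not reach is not made up. A row lasts 1/12 s, in which the tool goes at most 41.7 mm and 7.16 degrees, less where a joint would pass 70% of its speed; a pose out of reach is approached as far as the arm can. A call is refused whole if a number of a shift passes 41.7 or a number of a turn 0.125, either way. A call with a gripper value outside its range is refused whole. The fingers move at their own pace and stop on an object; "force" is the grip in N (left out, the last holds). Time passes only in rows, so rows that do not move let the fingers close. It gives the time, the measured TCP pose, the force, the opening and the grip force at its end, in the units of the state.
- sense(): the state, without advancing time (a new reading comes with each control period).
- snapshot(name): name is "scene" or "side" or "wrist"; returns a dict with "color" (420x560x3 uint8, red, green, blue), "intrinsics" (3x3 intrinsics, pixels), "world_from_camera" (4x4, takes a point from camera to world coordinates). Camera axes: x right, y down, z forward; pixel columns grow to the right and rows downward; lengths in mm; the calibration is good to about 2 mm. A picture is of the moment at which its call begins. There is no depth.
- hand_in(): hands the job in; it is judged then, once.
Trained networks look in a picture, given as the dict that the camera call returned (one of the last four; its "shot" number tells which), for a name from the list of things; names that differ only in an ending like _2 or _b are one class to them, and where a whole thing is asked for, a point or a joint stands for the part that bears it (a point fixed in the world has none). Each returns a list of dicts, best first, with "p" (0 to 1); they miss things now and then, are a little off and sometimes report something else, mostly with a low value. They report only what shows in the picture. A call takes as long as a camera call. They do not tell look-alikes from the thing itself.
- find_in(query, picture): "xyz" ([x, y, z] in mm, in the coordinates of the camera as it stood for that picture, good to about 4 mm: the middle of the surface that is visible of it).
- regions_of(query, picture): "mask" (420x560 bool, what is visible of it).
- pinpoint(query, picture): "xyz" ([x, y, z] in mm, in the coordinates of the camera as it stood for that picture, good to about 4 mm: a listed point, or the origin of a listed thing).
The state is a dict: "time": time; "joint_pos": joint angles; "qd": joint speeds; "joint_efforts": joint torques, N m; "tool_pos": TCP position; "tcp_rot": TCP orientation; "ft_force": force on the tool from outside, world axes, zero at the start; "wrist_torque": the same for the moment, N m; "finger_gap": finger opening in mm; "grip_force": force on a finger pad.
Only numpy, scipy, OpenCV 4.12 (cv2) and the standard library are available. Lean on these libraries where they do the work, as an engineer would, in place of code of your own. Each camera call takes 0.05 s, during which the arm holds its last target. There are 200 camera calls.

### The job

The run is over and the buffer has been poured off: take the jammed orange wedge out of the clear gel tank so that the gel cassette is set free, and lay it flat in the white parts tray. The tank is light and a straight pull would lift it, so rock the wedge: lean it a few degrees left and right, along the tank's long side, about the place where it is jammed, drawing it up a little with each swing until it slides free. Keep the tank standing where it is and leave the bottles and the timer alone.

Things in the scene. Friction and masses are not known exactly. Their poses are not given: they have to be found in the camera images.
- gel_tank: Clear open-topped mini gel tank, 120 (x) x 160 (y) x 101 mm, 1 to 1.2 kg with its insert, standing loose on the cart. Origin: centre of its underside; z up, x from the front wall (where the wedge sits) to the back. From -x to +x: bearing block, orange wedge, white sprung plate with glass cassette, white electrode core with red and black terminals (118 mm high, at x +24, y -56 and +56 mm).
- tank_seat (a point): Point of the tank midway between the two sprung bearing pads (22 mm wide, 20 mm tall) that squeeze the wedge: 62 mm above the tank's underside, 36 mm to the front (-x) of its middle. Rock the wedge about this point, in the tank's y-z plane; guide ribs stop it at about 0.2 rad each way. Axes as the tank's.
- wedge: Orange plastic wedge, 45 g, 130 mm long, upright in the tank, foot 20 mm above the tank's underside. Origin: centre of the foot; z towards the tab, y its width. Tapered part 24 mm wide, 10 mm thick (x) at the foot, 21 mm thick 80 mm up; then a 26 x 28 mm collar to 86 mm, then the flat tab. Held only by friction of the pads, about 20 N on each flank.
- wedge_tab (a point): Middle of the wedge's flat pull tab, where to hold it: 110 mm above the foot, 20 mm below the tab's top. The tab is 12 mm thick (x), 26 mm wide (y), from 86 to 130 mm above the foot. The tank's rim is 29 mm below this point and nothing else stands as high near it. Axes as the wedge's.
- clamp (a joint): Travel of the sprung pressure plate towards the front of the tank, m: about 0 while the wedge is jammed, 0.0022 when the cassette is free.
- tray: White shallow parts tray, 140 (x) x 200 (y) x 28 mm high, walls 3 mm, standing on the cart, with a flat green gel comb lying in it along its +x side (x from +31 to +64 mm of the tray's middle, 5 mm thick). Origin at the centre of its underside, z up; inner floor 3 mm up.
- cart_bottle_0: White bottle with a blue cap, 75 mm across, 137 mm tall, at the back of the cart; origin at the centre of its underside.
- cart_bottle_2: Brown bottle with a black cap, 76 mm across, 152 mm tall, at the back of the cart; origin at the centre of its underside.
- cart_bottle_4: White bottle with a white cap, 72 mm across, 122 mm tall, at the back of the cart; origin at the centre of its underside.
- timer: White bench timer, 62 x 62 x 18 mm, lying at the back of the cart; origin at the centre of its underside.
- wedge_foot (a point): Same point as the wedge's origin. Behaviour: drawn straight up the wedge needs 17 to 26 N, more than the tank weighs. Tilting it about its own x by 0.1 rad or more each way takes about 0.4 N m, and as it turns it can be drawn up 1 to 2 mm a swing with little force. The squeeze fades as it rises and is gone after about 16 mm; it is clear of the rim after 85 mm.
Mind the look-alikes: they are no part of the job. Leave any purple or yellow look-alike of the wedge alone.

How it is judged (in metres and radians):
On the way, in this order (a step that is already met when the one before it is completed fails the run):
1. the wedge has been worked up by 10 mm in its slot (z of wedge in the frame of gel_tank above 0.03 m), for 0.05 s.
2. the wedge has been drawn clear of the tank (z of wedge in the frame of gel_tank above 0.1 m), for 0.1 s.
At the end, for the whole second after the job is handed in: The wedge lies at rest in the tray, foot and tab both inside its walls and lying within 0.37 rad of level; the pressure plate has sprung back (more than 1.7 mm), and the tank stands upright within 30 mm of where it stood (x of wedge_tab in the frame of tray between -0.068 and 0.068 m and y of wedge_tab in the frame of tray between -0.098 and 0.098 m and x of wedge in the frame of tray between -0.068 and 0.068 m and y of wedge in the frame of tray between -0.098 and 0.098 m and angle between wedge's own z axis and vertical above 1.2 rad and height (world z) of wedge_tab below 0.035 m and linear speed of wedge below 0.02 m/s and value of joint clamp above 0.0017 m and angle between gel_tank's own z axis and vertical below 0.05 rad and distance of gel_tank from where it was at the start of the episode below 0.03 m); the robot touches nothing.
It fails at once if the tank is lifted by more than 8 mm (height (world z) of gel_tank above 0.008 m).
It fails at once if the tank is tipped by more than 0.12 rad (7 degrees) (angle between gel_tank's own z axis and vertical above 0.12 rad).
It fails at once if the tank is dragged more than 30 mm (distance of gel_tank from where it was at the start of the episode above 0.03 m).
It fails at once if a bottle or the timer is knocked or pushed more than 20 mm (distance of any of cart_bottle_0, cart_bottle_2, cart_bottle_4, timer from where it was at the start of the episode above 0.02 m).
It also fails if it takes over 51 s, if anything falls off the work surface, if the arm or the gripper's body presses on something with over 40 N, if the wrist force passes 120 N, or if a joint passes its speed limit or range.

## Working session

There is one attempt and no reset: what is moved stays moved. The work goes in short steps, Python scripts to look and compute and a tool call to move; the robot and the scene stay as the last step left them, time stands still between calls to the robot, and variables do not carry over. Pictures are saved under pics/ and viewed, at most 10 in all, crops included, and the job is handed in when it is done.

Besides the shell and the picture viewer there is one more tool, called after ">>>" by a JSON object that holds its "op" and its "data". play_rows: Moves the arm, as the interface text tells. Its arguments: {"type":"object","properties":{"increments":{"type":"array","items":{"type":"array"}},"force":{"type":"number"}},"required":["increments"]}

```bash
mkdir -p pics; cat > h.py <<'E'
from bench import *
import numpy as np, cv2
def W(pic,p): 
    T=np.array(pic["world_from_camera"]); return (T@np.r_[np.array(p,float),1])[:3]
def px(pic,xyz):
    k=np.array(pic["intrinsics"])@np.array(xyz); return (k[:2]/k[2]).round()
E
python3 - <<'E'
from h import *
s=sense(); print(s["time"],s["tool_pos"],s["tcp_rot"],s["finger_gap"])
ims=[]
for n in ("scene","side"):
    p=snapshot(n); ims.append(p["color"])
    for q in ("gel_tank","tank_seat","wedge","wedge_tab","tray"):
        for r in pinpoint(q,p)[:3]: print(n,q,round(r["p"],2),W(p,r["xyz"]).round(),px(p,r["xyz"]))
    cv2.imwrite(f"pics/{n}0.png",p["color"][...,::-1])
    print(W(p,[0,0,0]).round())
E
```

```text
0.0 [ 140.69931644 -582.6978478   230.21821284] [-1.79892529e+02 -1.04110198e-02  1.35655797e+01] 85.46366649782766
scene gel_tank 0.88 [ 517. -251.    2.] [310. 276.]
scene wedge 0.97 [ 377. -327.    2.] [274. 316.]
scene wedge 0.69 [ 434. -105.   -4.] [251. 256.]
scene wedge_tab 0.64 [ 374. -331.  106.] [274. 277.]
scene wedge_tab 0.53 [ 483. -250.  133.] [300. 232.]
scene wedge_tab 0.17 [688.  67.   0.] [300. 205.]
scene tray 0.55 [508.  94.   2.] [244. 214.]
[  53. -909.  618.]
side gel_tank 0.76 [ 518. -255.   -0.] [317. 287.]
side gel_tank 0.41 [691.  74.   2.] [301. 197.]
side gel_tank 0.28 [ 685. -106.   -0.] [334. 231.]
side tank_seat 0.61 [ 484. -248.   60.] [305. 274.]
side wedge 0.61 [ 371. -331.    2.] [284. 334.]
side wedge_tab 0.68 [ 374. -326.  109.] [285. 302.]
side wedge_tab 0.55 [ 480. -244.  130.] [304. 254.]
[  13. -878.  915.]
```

View pics/scene0.png

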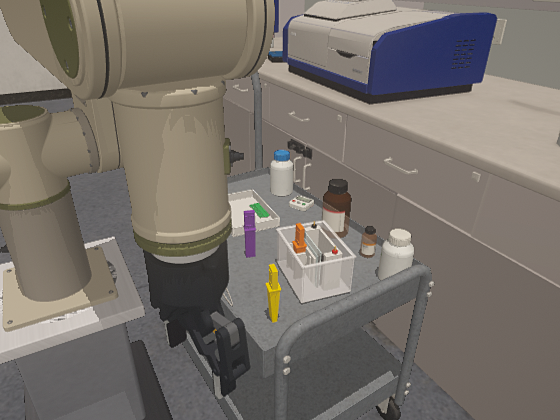

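```bash
python3 - <<'E'
from h import *
a=cv2.imread("pics/scene0.png")[190:350,190:400];b=cv2.imread("pics/side0.png")[180:360,190:400]
a=cv2.resize(a,(400,305),interpolation=cv2.INTER_CUBIC);b=cv2.resize(b,(400,305*400//350),interpolation=cv2.INTER_CUBIC)
b=cv2.resize(cv2.imread("pics/side0.png")[180:340,190:400],(400,305),interpolation=cv2.INTER_CUBIC)
cv2.imwrite("pics/crop.png",np.hstack([a,b]))
E
```

```text
(no output)
```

View pics/crop.png

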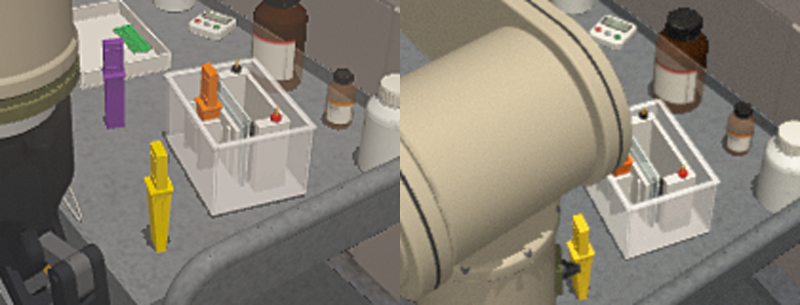

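Candidates are the purple look-alike at (250,233), the yellow look-alike at (274,292), and the orange wedge in the clear tank at (299,238). I choose the orange one. The crop confirms it: orange tab in the tank, with the red terminal at about (335,251) and the black at about (314,226).

```bash
python3 - <<'E'
from h import *
p=snapshot("scene")
T=np.array(p["world_from_camera"]);K=np.array(p["intrinsics"])
def at(u,v,z):
    d=T[:3,:3]@np.linalg.solve(K,[u,v,1]); o=T[:3,3]; return (o+d*(z-o[2])/d[2]).round(1)
c=p["color"].astype(int)
sub=np.zeros(c.shape[:2],bool);sub[215:300,275:355]=1
red=sub&(c[...,0]>150)&(c[...,1]<70)&(c[...,2]<80); org=sub&(c[...,0]>170)&(c[...,1]>60)&(c[...,1]<140)&(c[...,2]<60)
blk=sub&(c.max(2)<60); 
for n,m in (("red",red),("blk",blk),("org",org)):
    y,x=np.nonzero(m); print(n,len(x),x.mean(),y.mean(),x.min(),x.max(),y.min(),y.max(),at(x.mean(),y.mean(),115))
r=regions_of("gel_tank",p)[0]["mask"].astype(np.uint8)
h=cv2.approxPolyDP(max(cv2.findContours(r,0,2)[0],key=cv2.contourArea),3,True)[:,0]
for u,v in h: print(u,v,at(u,v,0),at(u,v,101))
E
```

```text
red 12 334.25 251.16666666666666 332 336 250 253 [ 522.1 -325.1  115. ]
blk 11 315.72727272727275 234.9090909090909 312 322 225 260 [ 523.7 -252.8  115. ]
org 174 300.1666666666667 239.08045977011494 293 314 223 252 [ 484.1 -250.7  115. ]
324 221 [694.7 -51.1   0. ] [ 589.9 -191.3  101. ]
303 225 [629.  -41.2   0. ] [ 534.9 -182.9  101. ]
307 248 [ 575.4 -145.4    0. ] [ 490.1 -270.2  101. ]
301 254 [ 547.1 -161.1    0. ] [ 466.4 -283.3  101. ]
292 250 [ 536.3 -134.5    0. ] [ 457.4 -261.   101. ]
294 227 [600.7 -38.3   0. ] [ 511.3 -180.6  101. ]
277 229 [553.2 -24.8   0. ] [ 471.5 -169.3  101. ]
278 263 [ 476.6 -166.7    0. ] [ 407.4 -288.   101. ]
302 301 [ 453.7 -314.4    0. ] [ 388.2 -411.5  101. ]
350 291 [ 566.5 -338.3    0. ] [ 482.7 -431.5  101. ]
354 255 [ 663.4 -230.     0. ] [ 563.7 -340.9  101. ]
```

>>> {"op": "play_rows", "data": {"increments": [[1,[34,-20,0],0],[1,[34,-20,0],0],[1,[34,-20,0],0],[1,[34,-20,0],0],[1,[34,-20,0],0],[1,[34,-20,0],0],[1,[34,-20,0],0],[1,[34,-20,0],0],[1,[34,-20,0],0],[1,[34,-20,0],0],[1,[34,-20,0],0],[1,[34,-20,0],0]], "force": 20}}

```text
time: 1.7
tool_pos: [482.3, -252.6, 231.6]
tcp_rot: [180.0, -0.0, 13.6]
ft_force: [0.4, -0.5, -0.0]
finger_gap: 85.3
grip_force: 0.0
```

>>> {"op": "play_rows", "data": {"increments": [[1,[0,0,0],-0.115],[1,[0,0,0],-0.115],[1,[0,0,0],-0.115],[1,[0,0,0],-0.115],[1,[0,0,0],-0.115],[1,[0,0,0],-0.115],[1,[0,0,0],-0.115],[1,[0,0,0],-0.115],[1,[0,0,0],-0.115],[1,[0,0,0],-0.115],[1,[0,0,0],0]]}}

```text
time: 2.62
tool_pos: [481.1, -254.2, 231.4]
tcp_rot: [180.0, 0.0, 79.8]
ft_force: [0.2, 0.0, 0.0]
finger_gap: 85.4
grip_force: 0.0
```

```bash
cat > look.py <<'E'
from h import *
import sys
s=sense(); print(s["time"],np.round(s["tool_pos"],1),np.round(s["tcp_rot"],1),round(s["finger_gap"],1),np.round(s["ft_force"],1),round(s["grip_force"],1))
ims=[]
for n in sys.argv[2].split(','):
    p=snapshot(n)
    for q in sys.argv[3].split(','):
        for r in pinpoint(q,p)[:3]: print(n,q,round(r["p"],2),W(p,r["xyz"]).round(),px(p,r["xyz"]))
    ims.append(p["color"][...,::-1])
im=np.hstack(ims); f=min(1,800/im.shape[1]); cv2.imwrite(f"pics/{sys.argv[1]}.png",cv2.resize(im,None,fx=f,fy=f,interpolation=cv2.INTER_AREA))
E
python3 look.py a wrist,side gel_tank,tank_seat,wedge_tab,tray
```

```text
2.6167 [ 481.1 -254.2  231.4] [180.    0.   79.8] 85.4 [0.2 0.  0. ] 0.0
wrist gel_tank 0.9 [ 519. -253.    3.] [314. 170.]
wrist tank_seat 0.97 [ 486. -248.   62.] [286. 181.]
wrist wedge_tab 0.78 [ 375. -323.  110.] [184. 289.]
wrist wedge_tab 0.72 [ 430. -104.  108.] [178.  19.]
wrist wedge_tab 0.6 [ 482. -246.  132.] [282. 198.]
side gel_tank 0.82 [ 518. -254.    2.] [317. 286.]
side tank_seat 0.88 [ 481. -250.   61.] [305. 275.]
side wedge_tab 0.97 [ 374. -326.  110.] [284. 301.]
side wedge_tab 0.72 [ 480. -244.  132.] [304. 253.]
side wedge_tab 0.66 [ 429. -102.  109.] [256. 234.]
side tray 0.62 [503.  94.   1.] [246. 214.]
```

View pics/a.png

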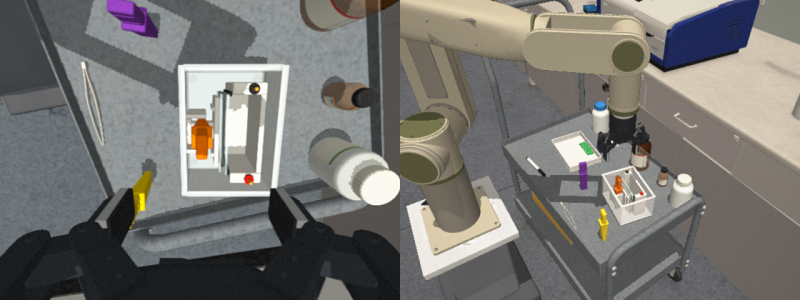

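The wrist view shows the orange tab at about (202,138) and the tank square with the gripper. The yellow and purple look-alikes stand well aside. I shift 8 mm and descend.

>>> {"op": "play_rows", "data": {"increments": [[1,[8,0,0],0],[1,[0,0,25],0],[1,[0,0,25],0],[1,[0,0,25],0],[1,[0,0,20],0],[1,[0,0,10],0],[1,[0,0,10],0],[1,[0,0,0],0],[0,[0,0,0],0],[-0.3,[0,0,0],0],[-0.3,[0,0,0],0],[-0.3,[0,0,0],0]], "force": 20}}

```text
time: 4.12
tool_pos: [483.3, -246.9, 117.6]
tcp_rot: [179.9, 0.0, 79.5]
ft_force: [-0.5, -0.1, -0.4]
finger_gap: 38.9
grip_force: 0.0
```

```bash
python3 look.py b wrist,scene gel_tank,wedge_tab,tray
```

```text
4.1167 [ 483.3 -246.9  117.6] [179.9   0.   79.5] 38.9 [-0.5 -0.1 -0.4] 0.0
wrist gel_tank 0.88 [ 519. -251.    1.] [325. 199.]
wrist wedge_tab 0.71 [ 482. -244.  133.] [279. 275.]
wrist wedge_tab 0.7 [ 375. -322.  112.] [128. 403.]
scene gel_tank 0.8 [ 517. -254.    0.] [311. 277.]
scene wedge_tab 0.97 [434. -99. 109.] [249. 217.]
scene wedge_tab 0.95 [ 375. -331.  108.] [274. 276.]
scene wedge_tab 0.72 [ 483. -244.  132.] [298. 231.]
scene tray 0.67 [507.  96.  -2.] [243. 215.]
```

View pics/b.png

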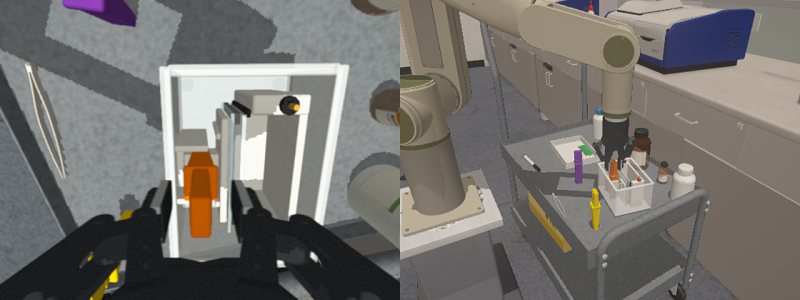

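The wrist view shows the tab between the fingers at about (202,205), with both fingers clear of the rim. I close at 20 N.

>>> {"op": "play_rows", "data": {"increments": [[-1,[1,0,0],0],[-1,[0,0,0],0],[-1,[0,0,0],0],[-1,[0,0,0],0],[-1,[0,0,0],0],[-1,[0,0,0],0]], "force": 20}}

```text
time: 5.02
tool_pos: [482.9, -245.3, 116.3]
tcp_rot: [180.0, -0.0, 79.5]
ft_force: [1.1, 0.7, -0.2]
finger_gap: 11.7
grip_force: 22.2
```

>>> {"op": "play_rows", "data": {"increments": [[-1,[3,0,0],0],[-1,[3,0,0],0],[-1,[0,0,0],0]]}}

```text
time: 5.27
tool_pos: [483.6, -239.8, 116.3]
tcp_rot: [-180.0, 0.1, 79.4]
ft_force: [-0.8, -4.7, -0.3]
finger_gap: 11.5
grip_force: 21.8
```

>>> {"op": "play_rows", "data": {"increments": [[-1,[3,0,-1],0],[-1,[0,0,0],0]]}}

```text
time: 5.43
tool_pos: [483.6, -235.7, 116.4]
tcp_rot: [-179.9, -0.1, 79.5]
ft_force: [-1.6, -1.1, -5.4]
finger_gap: 11.7
grip_force: 21.3
```

```bash
python3 look.py c wrist,scene gel_tank,wedge,wedge_tab,tank_seat
```

```text
5.4333 [ 483.6 -235.7  116.4] [-1.799e+02 -1.000e-01  7.950e+01] 11.7 [-1.6 -1.1 -5.4] 21.3
wrist gel_tank 0.78 [ 518. -245.    5.] [326. 207.]
wrist wedge 0.83 [ 429. -104.    3.] [176.  46.]
wrist wedge 0.65 [ 483. -242.   25.] [283. 219.]
wrist wedge_tab 0.71 [ 479. -237.  131.] [273. 283.]
scene gel_tank 0.66 [ 514. -243.    1.] [308. 275.]
scene wedge 0.75 [ 375. -324.   -1.] [273. 317.]
scene wedge 0.7 [ 431. -105.   -5.] [250. 257.]
scene wedge 0.61 [ 687. -113.   -3.] [334. 232.]
scene wedge_tab 0.68 [ 430. -102.  109.] [248. 218.]
scene wedge_tab 0.63 [ 375. -333.  108.] [275. 277.]
scene wedge_tab 0.61 [ 484. -240.  137.] [298. 228.]
scene tank_seat 0.96 [ 482. -240.   67.] [296. 255.]
```

View pics/c.png

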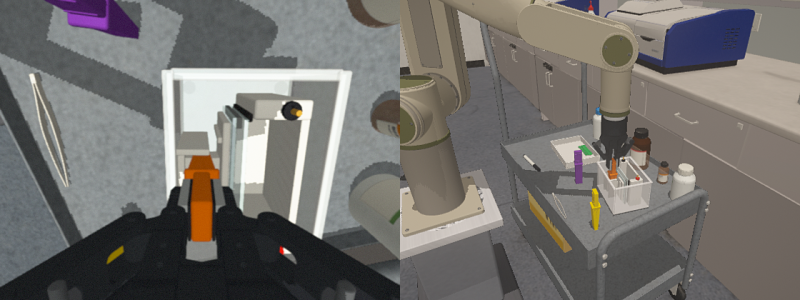

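>>> {"op": "play_rows", "data": {"increments": [[-1,[-12,0,0],0],[-1,[16,0,0],0],[-1,[-16,0,0],0],[-1,[16,0,0],0],[-1,[-16,0,0],0],[-1,[16,0,0],0],[-1,[-16,0,0],0],[-1,[16,0,0],0],[-1,[-8,0,0],0],[-1,[0,0,0],0]]}}

```text
time: 6.77
tool_pos: [484.5, -240.8, 118.7]
tcp_rot: [179.9, -0.0, 79.5]
ft_force: [-1.2, 3.6, 4.9]
finger_gap: 11.6
grip_force: 22.7
```

```bash
cat > tk.py <<'E'
from h import *
# tank terminals and orange tab in the wrist picture
s=sense(); p=snapshot("wrist"); T=np.array(p["world_from_camera"]);K=np.array(p["intrinsics"])
def at(u,v,z):
    d=T[:3,:3]@np.linalg.solve(K,[u,v,1]); o=T[:3,3]; return (o+d*(z-o[2])/d[2]).round(1)
print(s["time"],np.round(s["tool_pos"],1),np.round(s["ft_force"],1),"f",K[0,0].round())
for n in ("wrist","scene"):
    if n=="scene": p=snapshot(n)
    for q in ("gel_tank","tank_seat","wedge","wedge_tab"):
        for r in pinpoint(q,p)[:4]:
            w=W(p,r["xyz"])
            if abs(w[0]-500)<40 and abs(w[1]+250)<50: print(n,q,round(r["p"],2),w.round(1))
    if n=="wrist":
        c=p["color"].astype(int); sub=np.zeros(c.shape[:2],bool); sub[110:200,390:440]=1
        m=sub&(c[...,0]>150)&(c[...,2]<110)&(c[...,0]-c[...,2]>60); v,u=np.nonzero(m); print("blk terminal",len(u),u.mean().round(1) if len(u) else 0,v.mean().round(1) if len(u) else 0,at(u.mean(),v.mean(),118) if len(u) else "")
        cv2.imwrite("pics/last.png",p["color"][...,::-1])
E
python3 tk.py
```

```text
6.7667 [ 484.5 -240.8  118.7] [-1.2  3.6  4.9] f 320.0
wrist gel_tank 0.57 [ 517.  -251.7    5.4]
wrist wedge_tab 0.66 [ 483.9 -243.2  134.4]
blk terminal 55 415.6 161.9 [ 553.2 -201.4  118. ]
scene gel_tank 0.59 [ 5.144e+02 -2.511e+02  5.000e-01]
scene gel_tank 0.28 [ 483.3 -243.7  134.9]
scene tank_seat 0.73 [ 482.9 -248.4   66.7]
scene wedge_tab 0.51 [ 484.  -243.9  137.8]
scene wedge_tab 0.51 [ 485.3 -245.1   64.6]
```

>>> {"op": "play_rows", "data": {"increments": [[-1,[-8,0,-2],0],[-1,[16,0,0],0],[-1,[-16,0,-1],0],[-1,[16,0,0],0],[-1,[-16,0,0],0],[-1,[16,0,-1],0],[-1,[-16,0,0],0],[-1,[16,0,0],0],[-1,[-16,0,0],0],[-1,[16,0,0],0],[-1,[-8,0,0],0],[-1,[0,0,0],0]]}}

```text
time: 8.27
tool_pos: [484.1, -240.9, 121.9]
tcp_rot: [179.9, -0.0, 79.5]
ft_force: [-1.4, 3.0, 3.4]
finger_gap: 11.6
grip_force: 22.4
```

```bash
python3 tk.py
```

```text
8.2667 [ 484.1 -240.9  121.9] [-1.4  3.   3.4] f 320.0
wrist gel_tank 0.81 [ 517.5 -254.3    4.2]
wrist tank_seat 0.79 [ 482.9 -251.7   58.9]
wrist wedge 0.87 [ 480.8 -246.6   27.5]
wrist wedge 0.29 [ 480.9 -239.5  137.8]
wrist wedge_tab 0.88 [ 482.  -240.3  139. ]
blk terminal 53 412.7 166.9 [ 552.5 -204.3  118. ]
scene gel_tank 0.87 [ 514.1 -252.1    1.2]
scene tank_seat 0.68 [ 483.7 -247.8   65.2]
scene wedge_tab 0.61 [ 481.7 -244.7  140.2]
```

View pics/last.png

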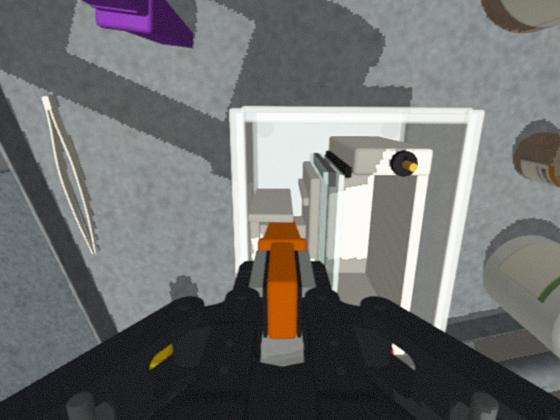

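The view shows the wedge risen in the slot (foot about 27 mm) and the tank back at its starting place. The fast rocking works, so I continue.

>>> {"op": "play_rows", "data": {"increments": [[-1,[-11,0,-2],0],[-1,[16,0,0],0],[-1,[-16,0,-1],0],[-1,[16,0,0],0],[-1,[-16,0,0],0],[-1,[16,0,-1],0],[-1,[-16,0,0],0],[-1,[16,0,0],0],[-1,[-16,0,-1],0],[-1,[16,0,0],0],[-1,[-8,0,0],0],[-1,[0,0,0],0]]}}

```text
time: 9.77
tool_pos: [482.9, -243.5, 126.0]
tcp_rot: [-180.0, -0.0, 79.5]
ft_force: [-1.5, 2.9, 0.1]
finger_gap: 11.3
grip_force: 21.9
```

```bash
python3 tk.py
```

```text
9.7667 [ 482.9 -243.5  126. ] [-1.5  2.9  0.1] f 320.0
wrist gel_tank 0.69 [ 517.1 -255.6    5.3]
wrist tank_seat 0.96 [ 479.5 -249.9   60.1]
wrist wedge 0.61 [ 477.9 -247.5   31.3]
wrist wedge_tab 0.87 [ 478.5 -245.2  141.4]
wrist wedge_tab 0.21 [ 482.7 -248.7   32.6]
blk terminal 49 410.3 160.2 [ 551.9 -204.4  118. ]
scene gel_tank 0.94 [ 513.8 -251.9    2.1]
scene tank_seat 0.84 [ 485.6 -247.9   66.2]
scene wedge_tab 0.52 [ 485.7 -245.5  144. ]
```

Good: about 10 mm up. Continue.

>>> {"op": "play_rows", "data": {"increments": [[-1,[-10,0,-2],0],[-1,[16,0,0],0],[-1,[-16,0,-1],0],[-1,[16,0,0],0],[-1,[-16,0,-1],0],[-1,[16,0,0],0],[-1,[-16,0,-1],0],[-1,[16,0,0],0],[-1,[-16,0,-1],0],[-1,[16,0,0],0],[-1,[-8,0,0],0],[-1,[0,0,0],0]]}}

```text
time: 11.27
tool_pos: [482.5, -246.4, 132.6]
tcp_rot: [-180.0, 0.0, 79.5]
ft_force: [-1.6, 0.9, 1.1]
finger_gap: 11.9
grip_force: 21.3
```

```bash
python3 tk.py
```

```text
11.2667 [ 482.5 -246.4  132.6] [-1.6  0.9  1.1] f 320.0
wrist gel_tank 0.87 [ 518.  -255.9    2.5]
wrist tank_seat 0.62 [ 483.9 -251.6   58.6]
wrist wedge 0.7 [ 478.9 -250.3   41. ]
wrist wedge_tab 0.97 [ 481.5 -246.1  147.1]
blk terminal 49 404.8 154.3 [ 551.4 -205.3  118. ]
scene gel_tank 0.81 [ 514.2 -255.     0.7]
scene tank_seat 0.79 [ 481.6 -250.7   66.3]
scene wedge_tab 0.61 [ 514.  -257.1   -1.5]
scene wedge_tab 0.55 [ 479.3 -249.   148.6]
```

>>> {"op": "play_rows", "data": {"increments": [[-1,[-8,0,-2],0],[-1,[14,0,-1],0],[-1,[-14,0,-1],0],[-1,[14,0,-1],0],[-1,[-8,0,0],0],[-1,[0,0,-1],0],[-1,[0,0,-1],0],[-1,[0,0,0],0]]}}

```text
time: 12.43
tool_pos: [482.6, -247.6, 139.6]
tcp_rot: [180.0, 0.0, 79.4]
ft_force: [-1.8, 0.7, 0.4]
finger_gap: 11.9
grip_force: 21.3
```

>>> {"op": "play_rows", "data": {"increments": [[-1,[0,0,-2],0],[-1,[0,0,-2],0],[-1,[0,0,-2],0],[-1,[0,0,0],0]], "force": 30}}

```text
time: 12.77
tool_pos: [482.8, -247.5, 146.1]
tcp_rot: [179.9, 0.0, 79.5]
ft_force: [-0.0, -0.6, -0.8]
finger_gap: 11.6
grip_force: 32.4
```

```bash
python3 tk.py
```

```text
12.7667 [ 482.8 -247.5  146.1] [-0.  -0.6 -0.8] f 320.0
wrist gel_tank 0.7 [ 515.9 -256.5    5.3]
wrist tank_seat 0.57 [ 484.6 -252.    58.2]
wrist wedge 0.71 [ 481.7 -250.5   51. ]
wrist wedge_tab 0.96 [ 479.3 -245.5  160.1]
blk terminal 45 394.7 148.9 [ 551.5 -205.2  118. ]
scene gel_tank 0.96 [ 514.3 -256.4    3.6]
scene tank_seat 0.7 [ 483.8 -250.3   62.9]
scene wedge 0.9 [ 480.6 -248.4   46.9]
scene wedge_tab 0.54 [ 481.8 -251.8  162.4]
```

Free, and the tank is standing still. I lift it out.

>>> {"op": "play_rows", "data": {"increments": [[-1,[0,0,-5],0],[-1,[0,0,-8],0],[-1,[0,0,-10],0],[-1,[0,0,-10],0],[-1,[0,0,-12],0],[-1,[0,0,-12],0],[-1,[0,0,-15],0],[-1,[0,0,-15],0],[-1,[0,0,-15],0],[-1,[0,0,-15],0],[-1,[0,0,0],0]]}}

```text
time: 14.18
tool_pos: [483.9, -248.3, 267.4]
tcp_rot: [179.6, 0.1, 79.5]
ft_force: [1.3, -0.2, 1.1]
finger_gap: 11.5
grip_force: 32.5
```

```bash
python3 look.py d scene,side gel_tank,wedge,wedge_tab,tray; python3 - <<'E'
from h import *
p=snapshot("scene")
T=np.array(p["world_from_camera"]);K=np.array(p["intrinsics"])
def at(u,v,z):
    d=T[:3,:3]@np.linalg.solve(K,[u,v,1]); o=T[:3,3]; return (o+d*(z-o[2])/d[2]).round(1)
r=regions_of("tray",p)
if r:
    m=r[0]["mask"].astype(np.uint8); c=max(cv2.findContours(m,0,2)[0],key=cv2.contourArea)
    for u,v in cv2.approxPolyDP(c,3,True)[:,0]: print(u,v,at(u,v,0),at(u,v,28))
E
```

```text
14.1833 [ 483.9 -248.3  267.4] [1.796e+02 1.000e-01 7.950e+01] 11.5 [ 1.3 -0.2  1.1] 32.5
scene gel_tank 0.59 [686.  68.  -1.] [300. 205.]
scene wedge 0.86 [ 379. -327.   -1.] [275. 316.]
scene wedge 0.76 [ 485. -250.  168.] [301. 218.]
scene wedge 0.66 [ 433. -102.   -5.] [250. 256.]
scene wedge_tab 0.87 [ 372. -331.  112.] [273. 275.]
scene wedge_tab 0.73 [ 431. -105.  110.] [249. 218.]
scene wedge_tab 0.68 [ 482. -251.  282.] [302. 169.]
scene tray 0.69 [507.  94.   0.] [244. 215.]
side gel_tank 0.68 [ 517. -256.   -1.] [317. 288.]
side wedge 0.9 [ 481. -249.  166.] [306. 244.]
side wedge 0.89 [ 373. -328.    1.] [284. 332.]
side wedge_tab 0.9 [ 428. -105.  112.] [256. 234.]
side wedge_tab 0.63 [ 479. -246.  275.] [307. 207.]
side wedge_tab 0.59 [ 373. -327.  109.] [284. 302.]
side tray 0.94 [502.  94.  -2.] [245. 215.]
253 190 [604.6 229.4   0. ] [579.6 177.9  28. ]
211 199 [459.  234.3   0. ] [440.6 182.5  28. ]
212 207 [442.  182.9   0. ] [424.4 133.5  28. ]
235 236 [435.1  -2.1   0. ] [417.8 -43.1  28. ]
244 233 [4.632e+02 2.000e-01 0.000e+00] [444.6 -41.   28. ]
243 212 [511.6 109.4   0. ] [490.9  63.3  28. ]
254 203 [566.4 145.4   0. ] [543.1  97.7  28. ]
268 214 [571.6  62.9   0. ] [548.1  18.9  28. ]
255 216 [532.3  70.5   0. ] [510.6  26.2  28. ]
257 230 [501.7  -2.8   0. ] [481.4 -43.8  28. ]
279 224 [571.7  -3.6   0. ] [548.2 -44.6  28. ]
278 216 [591.9  38.2   0. ] [567.5  -4.7  28. ]
```

View pics/d.png

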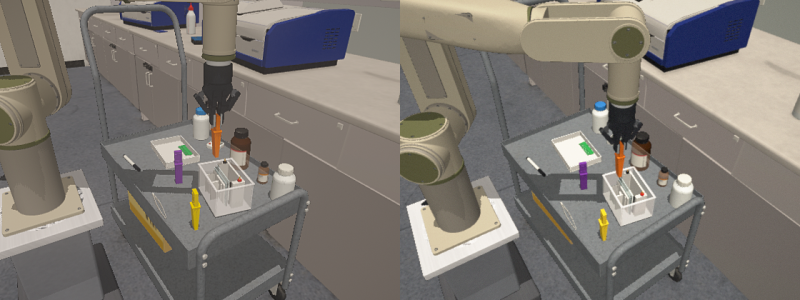

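The view shows the wedge hanging clear above the tank, with the tank standing in place. The tray centre is about (505,94), yaw about -2°. I carry the wedge over the near end of the tray and lower it.

>>> {"op": "play_rows", "data": {"increments": [[-1,[15,-5,0],0],[-1,[28,-5,0],0],[-1,[30,-5,0],0],[-1,[30,-5,0],0],[-1,[30,-5,0],0],[-1,[30,-5,0],0],[-1,[30,-5,0],0],[-1,[30,-5,0],0],[-1,[28,-5,0],0],[-1,[19,-5,0],0],[-1,[10,0,0],0],[-1,[0,0,0],0]]}}

```text
time: 15.78
tool_pos: [484.3, 39.2, 262.4]
tcp_rot: [180.0, -0.0, 79.6]
ft_force: [0.6, -0.3, -0.6]
finger_gap: 11.5
grip_force: 32.4
```

>>> {"op": "play_rows", "data": {"increments": [[-1,[0,0,20],0],[-1,[0,0,30],0],[-1,[0,0,30],0],[-1,[0,0,30],0],[-1,[0,0,20],0],[-1,[0,0,15],0],[-1,[0,0,8],0],[-1,[0,0,0],0]], "force": 20}}

```text
time: 16.45
tool_pos: [483.0, 36.2, 107.2]
tcp_rot: [-179.8, 0.0, 79.4]
ft_force: [-0.3, -0.6, -1.2]
finger_gap: 11.6
grip_force: 32.5
```

```bash
python3 look.py e wrist,side wedge,wedge_tab,tray,gel_tank
```

```text
16.45 [483.   36.2 107.2] [-179.8    0.    79.4] 11.6 [-0.3 -0.6 -1.2] 32.5
wrist wedge 0.73 [480.  34.  13.] [280. 212.]
wrist wedge 0.39 [ 428. -105.    0.] [253. 356.]
wrist wedge_tab 0.59 [480.  36. 123.] [277. 281.]
wrist tray 0.61 [508.  94.   3.] [301. 128.]
side wedge 0.76 [484.  37.  17.] [249. 223.]
side wedge 0.74 [ 426. -100.   -1.] [255. 264.]
side wedge 0.59 [ 369. -332.    1.] [284. 334.]
side wedge_tab 0.97 [ 429. -101.  107.] [255. 234.]
side wedge_tab 0.94 [ 371. -325.  109.] [283. 302.]
side wedge_tab 0.55 [483.  38. 123.] [247. 193.]
side tray 0.92 [502.  94.   1.] [245. 214.]
side gel_tank 0.66 [ 516. -259.   -2.] [317. 289.]
```

View pics/e.png

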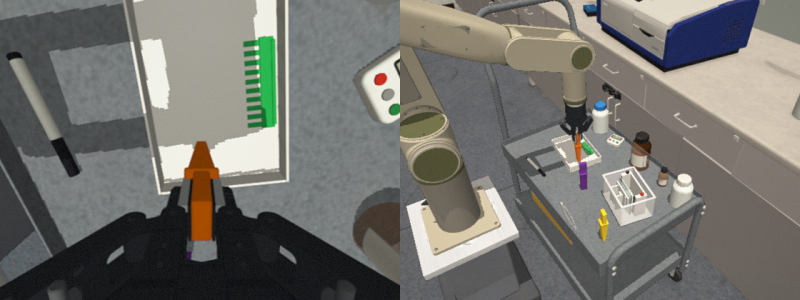

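The foot hangs inside the tray, about 10 mm above the floor near its -y end. The comb is clear on the right. I lower to contact, then lean.

>>> {"op": "play_rows", "data": {"increments": [[-1,[0,0,4],0],[-1,[0,0,3],0],[-1,[0,0,2],0],[-1,[0,0,2],0],[-1,[0,0,0],0]]}}

```text
time: 17.37
tool_pos: [484.9, 37.2, 99.8]
tcp_rot: [180.0, -0.0, 79.5]
ft_force: [-6.1, -0.1, 15.5]
finger_gap: 11.6
grip_force: 34.8
```

>>> {"op": "play_rows", "data": {"increments": [[-1,[10,0,0],0],[-1,[10,0,1],0],[-1,[10,0,2],0],[-1,[10,0,3],0],[-1,[9,0,4],0],[-1,[9,0,5],0],[-1,[0,0,0],0]], "force": 20}}

```text
time: 17.95
tool_pos: [496.1, 96.3, 84.5]
tcp_rot: [179.9, -0.1, 79.5]
ft_force: [-2.1, 5.7, 12.4]
finger_gap: 11.6
grip_force: 38.5
```

```bash
python3 look.py f wrist,side wedge,wedge_tab
```

```text
17.95 [496.1  96.3  84.5] [ 1.799e+02 -1.000e-01  7.950e+01] 11.6 [-2.1  5.7 12.4] 38.5
wrist wedge 0.95 [483.  37.   9.] [280. 292.]
wrist wedge_tab 0.77 [494.  91. 105.] [281. 298.]
side wedge 0.9 [ 374. -331.    2.] [286. 333.]
side wedge 0.9 [426. -98.   1.] [255. 263.]
side wedge 0.68 [482.  38.  12.] [248. 224.]
side wedge_tab 0.84 [494.  91. 101.] [242. 189.]
side wedge_tab 0.7 [ 371. -328.  109.] [284. 303.]
```

View pics/f.png

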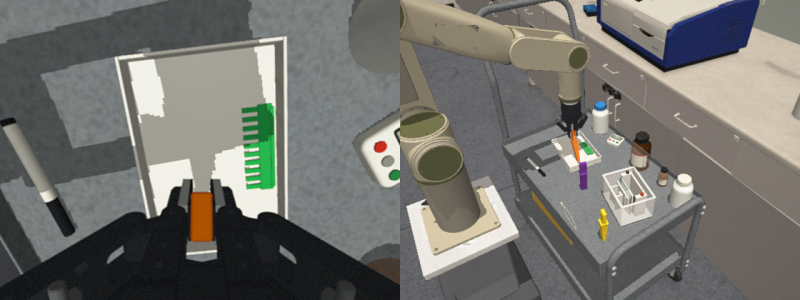

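The view shows the foot staying at y≈37 with the tab leaning about 30° along the tray. I keep leaning.

>>> {"op": "play_rows", "data": {"increments": [[-1,[8,0,5],0],[-1,[8,0,6],0],[-1,[7,0,6],0],[-1,[7,0,7],0],[-1,[6,0,8],0],[-1,[5,0,8],0],[-1,[0,0,0],0]]}}

```text
time: 18.83
tool_pos: [503.3, 136.0, 43.2]
tcp_rot: [179.9, -0.1, 79.5]
ft_force: [2.4, 2.8, 4.4]
finger_gap: 11.5
grip_force: 38.6
```

>>> {"op": "play_rows", "data": {"increments": [[-1,[4,0,8],0],[-1,[3,0,7],0],[-1,[0,0,0],0]]}}

```text
time: 19.08
tool_pos: [504.3, 142.2, 28.0]
tcp_rot: [179.9, -0.1, 79.5]
ft_force: [1.1, 2.5, 3.3]
finger_gap: 11.7
grip_force: 38.6
```

>>> {"op": "play_rows", "data": {"increments": [[-0.5,[0,0,0],0],[-0.4,[0,0,0],0],[-0.4,[0,0,0],0],[-0.4,[0,0,0],0],[-0.4,[0,0,0],0],[-0.4,[0,0,-10],0],[-0.4,[0,0,-30],0],[-0.4,[0,0,-40],0],[-0.4,[0,0,-40],0],[-0.4,[0,0,-40],0],[-0.4,[0,0,-40],0],[-0.4,[0,0,0],0]]}}

```text
time: 20.08
tool_pos: [508.0, 142.0, 239.5]
tcp_rot: [179.2, -0.3, 79.5]
ft_force: [1.2, 0.1, 0.5]
finger_gap: 25.6
grip_force: 0.0
```

```bash
python3 look.py g wrist,side wedge,wedge_tab,tray,gel_tank
```

```text
20.0833 [508.  142.  239.5] [179.2  -0.3  79.5] 25.6 [1.2 0.1 0.5] 0.0
wrist wedge 0.92 [489.  39.  19.] [280. 262.]
wrist wedge 0.67 [ 427. -106.    0.] [256. 354.]
wrist wedge_tab 0.86 [503. 150.  19.] [274. 174.]
wrist tray 0.57 [505.  96.   1.] [284. 212.]
wrist tray 0.57 [486.  41.  15.] [277. 259.]
side wedge 0.77 [ 374. -330.   -1.] [285. 333.]
side wedge 0.66 [486.  40.  19.] [249. 221.]
side wedge_tab 0.93 [ 374. -326.  110.] [285. 302.]
side wedge_tab 0.69 [504. 152.  20.] [237. 199.]
side wedge_tab 0.63 [ 426. -102.  110.] [255. 234.]
side tray 0.75 [504.  95.  -2.] [246. 214.]
side tray 0.58 [ 681. -107.    2.] [333. 231.]
side gel_tank 0.81 [ 517. -258.   -0.] [317. 288.]
```

View pics/g.png

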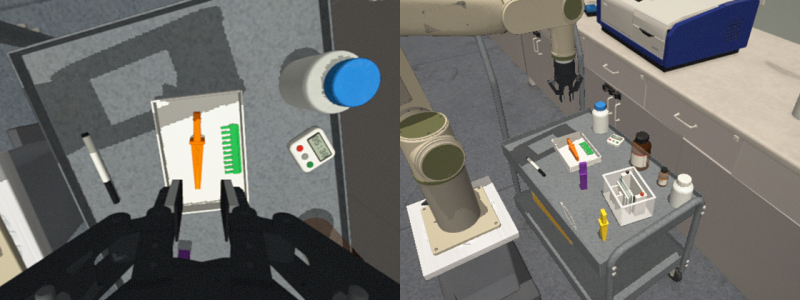

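The wedge lies flat in the tray at about (197,150) in the left view. The tank and bottles are in place and the gripper is clear, so I hand in.

>>> {"op": "play_rows", "data": {"increments": [[-0.4,[0,0,0],0],[-0.4,[0,0,0],0],[-0.4,[0,0,0],0],[-0.4,[0,0,0],0]]}}

```text
time: 20.92
tool_pos: [503.8, 141.3, 228.2]
tcp_rot: [-180.0, 0.0, 79.5]
ft_force: [-0.6, -0.6, -0.8]
finger_gap: 25.6
grip_force: 0.0
```

```bash
python3 -c "
from bench import *
print(hand_in())"
```

```text
the job is handed in; nothing more can be done
None
```

I rocked the orange wedge free and laid it flat in the white tray, with the tank standing within about 5 mm of its start and the bottles and timer untouched; I handed in at about 21 s, but the hand-in returned no verdict and I never measured the plate's spring-back directly.

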